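# Unlock the tool holder and put the scraper away

### The job

Put the scraper away in its locked holder. Draw the lock pin out by its head and lay it down on the bench, let go and take it again by its shank, and park it in the notched cradle at the holder's side, with its head in the bay; then slide the scraper, blade first and lying flat, all the way into the holder's slot until it meets the back. Leave the pin parked and do not disturb the other things on the bench.

Things in the scene. Friction and masses are not known exactly. Their poses are not given: they have to be found in the camera images.
- holder: fixed tool holder (mm): black walls and roof, aluminium inside, dark base plate 8 thick. Origin on the bench, z up, x from the open front into the slot, y left of that. Block x -55..40, y -45..45, top z 61. Base x -85..50, y -56..56, and below the cradle x -130..54, y -154..-54
- holder_slot (a point): middle of the slot's mouth on its floor, z 38, holder x -30 (mm; axes as holder). Slot runs 60 along +x to a back face, 62 wide, 9 high. The floor runs forward, roofless, between two ears (wall ends, x -25..0 from here) and on as a 40 wide ledge to x -55. The pin crosses between the ears and bars the way
- holder_bore (a point): centre of the bore's outer mouth in the left (+y) ear, at holder x -43, y 45, z 44.5 (mm; axes as holder). The bore, diameter 15, crosses both ears along y; the pin's head is outside here and is drawn out along +y
- holder_notch (a point): where pin_mid lies when parked, at holder x -24, y -98, z 36 (mm; axes as holder). Pin lies level along x, head to -x. Shank lies in two open-topped notches 17 wide, bottom z 30, flared tops, in saddles 10 thick, 57 high, centred 36 either way along x. The gap between saddles, 62, is free for fingers down to z 8
- holder_bay (a point): middle of the parked head in the head bay, at holder x -92, y -98, z 36 (mm; axes as holder). The bay is 28 wide between black cheeks 54 high (no room for fingers beside the head) and runs in x from the first saddle (27 beyond this point) to an end wall 42 high (29 before it)
- pin: lock pin, about 110 g (mm): round steel shank 12 diameter, 100 long; square dark head 20 x 20 x 40. Origin on the axis where head and shank meet; x along the shank to the tip, head x -40..0. Starts loose through the bore, head up to 6 off the +y ear, tip to -y. On the bench the head stops it rolling; axis 10 high at the head, 6 at the tip
- pin_mid (a point): point on the pin's axis 48 mm from the origin, about the middle of the shank; axes as pin
- pin_tip (a point): the free end of the shank, 100 mm from the pin's origin; axes as pin
- scraper: flat scraper lying on the bench, about 130 g (mm): black handle 90 long, 26 wide, 28 high; flat steel blade 80 long, 52 wide, 4 thick, flush with the handle's underside. Origin on the underside where handle and blade meet; x to the blade's tip, z up; handle x -90..0; centre of mass near x -16
- scraper_tip (a point): middle of the blade's front edge, 80 mm ahead of the scraper's origin and 2 mm above its underside; axes as scraper
- cell_pack: bystander: five red cells side by side in black end frames, 68 x 102 x 22 (mm); origin at the centre of its underside; leave it alone
- pack_shell: bystander: open black battery shell, 125 x 80 x 42 (mm); origin at the centre of its underside; leave it alone
- multimeter: bystander: yellow and black hand multimeter, 170 x 85 x 46 high (mm); origin at the centre of its underside; leave it alone
- tape_roll: bystander: roll of amber tape lying flat, diameter 84, 24 high (mm); origin at the centre of its underside; leave it alone
- screwdriver: bystander: screwdriver, 190 long, lying (mm); origin at the centre of its underside; leave it alone
- screw_jar: bystander: small jar with a steel cap, diameter 60, 65 high (mm); origin at the centre of its underside; leave it alone
- brush: bystander: hand brush, 180 long, lying (mm); origin at the centre of its underside; leave it alone
Not all that is in view belongs to the job. What is shaped like the pin but blue, green or purple is not meant.

How it is judged (in metres and radians):
On the way, in this order (a step that is already met when the one before it is completed fails the run):
1. the pin is drawn out: its tip is clear of the left ear (y of pin_tip in the frame of holder above 0.047 m), for 0.1 s.
2. the pin lies on the bench, let go (height (world z) of pin below 0.015 m and height (world z) of pin_tip below 0.014 m and contact force between the fingers and pin below 0.1 N and linear speed of pin below 0.03 m/s), for 0.2 s.
3. the pin lies parked in the cradle's two notches, head in the bay, let go (x of pin_mid in the frame of holder between -0.036 and -0.012 m and y of pin_mid in the frame of holder between -0.105 and -0.091 m and z of pin_mid in the frame of holder between 0.03 and 0.041 m and angle between the x axis of pin and the x axis of holder, either way round below 0.1 rad and x of pin in the frame of holder below -0.05 m and contact force between the fingers and pin below 0.1 N and linear speed of pin below 0.03 m/s), for 0.2 s.
At the end, for the whole second after the job is handed in: Pin at rest, released, in both notches: middle within 12 mm along and 7 mm across, 30 to 41 mm high, parallel to the holder's x within 0.1 rad, head in the bay. Scraper at rest, released, in the slot: blade tip within 8 mm of the slot's back, aligned within 0.15 rad (x of pin_mid in the frame of holder between -0.036 and -0.012 m and y of pin_mid in the frame of holder between -0.105 and -0.091 m and z of pin_mid in the frame of holder between 0.03 and 0.041 m and angle between the x axis of pin and the x axis of holder, either way round below 0.1 rad and x of pin in the frame of holder below -0.05 m and x of scraper_tip in the frame of holder between 0.022 and 0.036 m and y of scraper_tip in the frame of holder between -0.012 and 0.012 m and z of scraper_tip in the frame of holder between 0.034 and 0.048 m and angle between the x axis of scraper and the x axis of holder, either way round below 0.15 rad and contact force between the fingers and pin below 0.1 N and contact force between the fingers and scraper below 0.1 N and linear speed of each of pin, scraper below 0.02 m/s); the robot touches nothing.
It fails at once if one of the other things on the bench is moved by more than 30 mm (distance of any of cell_pack, pack_shell, multimeter, tape_roll, screwdriver, screw_jar, brush from where it was at the start of the episode above 0.03 m).
It also fails if it takes over 67 s, if anything falls off the work surface, if the arm or the gripper's body presses on something with over 40 N, if the wrist force passes 120 N, or if a joint passes its speed limit or range.

### The arm

A 7-joint arm with a two-finger parallel gripper is mounted at the origin on the work surface. World frame = base frame: x ahead of the robot, y to its left, z up, the work surface at z = 0. Lengths are in m, angles in degrees, forces in N, time in s.
With the tool pointing down it reaches from about 0.35 to 0.775 m from the base axis. Payload 3.1 kg.
Tool frame: the origin (TCP) lies on the centre line of the jaws, within the pads' length; the fingertips stand 17 mm ahead of it and the grasp point (between the pads) lies 2 mm behind it (robot.tip_reach is the distance from the TCP to the fingertips, in m); z points along the fingers, y is the line along which they close (so a half turn about z gives the same grasp; the last joint's range is limited). The gripper opens to 85 mm and grips with 20 to 120 N. Pads are 22 mm wide; open, the fingers measure 114 mm over their backs; the gripper's body (76 mm by 85 mm) begins 54 mm behind the grasp point. The pads swing forward as they close: fully open they stand 13 mm farther back than shut.
Start: joints at [73.069, 17.813, 0.802, 86.603, -0.252, 75.585, -1.558], TCP at [0.138, -0.532, 0.248] pointing down, gripper open.
Joint ranges: [-154.91, 154.91], [-16.99, 109.72], [-72.82, 74.43], [7.12, 147.25], [-82.49, 262.49], [11.32, 116.49], [-174.64, 174.64]. Speed limits (degrees/s): [159.86, 159.86, 180, 180, 180, 180, 180].

### API

Orientations are given as [roll, pitch, yaw] about the fixed x, y, z axes, in that order (R = Rz(yaw) Ry(pitch) Rx(roll)).
In Python, from station import robot, fingers, vision, workorder, recognise gives the robot as it stands. Calls block until the motion is done:
- robot.move_to(position, orientation): joint-space move of the TCP to a pose.
- robot.line_to(position, orientation=None, velocity=0.15, f_stop=None): straight line of the TCP; orientation=None keeps the orientation; velocity is the mean speed in m/s. With f_stop (N) it stops when the force on the tool has changed by that much, and returns True; else False.
- robot.move_j(angles): joint-space move.
- fingers.gripper_to(opening, force=None): opening from 0.0 (shut) to 1.0 (fully open); force is the grip in N (None keeps the last); returns when the fingers have stopped.
- robot.pause(seconds).
- robot.inverse_kinematics(position, orientation): joint angles nearest the present ones, or None.
- vision.grab_frame(name): name is "scene" or "top" or "wrist"; returns the picture (480x640x3 uint8, red, green, blue); there is no depth.
- vision.calibration(name): a dict with "mtx" (3x3 intrinsics, pixels), "extrinsics" (4x4, takes a point from world to camera coordinates); the wrist camera has in their place "T_tool_cam" (4x4, takes a point from camera to tool coordinates, whose origin is the TCP and whose axes are the flange's). Camera axes: x right, y up, looking along -z (the intrinsics and any distortion apply to the point x, -y, -z); pixel columns grow to the right and rows downward; lengths in m; the calibration is good to about 2 mm. A picture is of the moment at which its call begins: read the wrist's pose just before it. calibration takes no time and is no camera call.
A pose or a line that the arm cannot do raises robot.PlanningError and nothing moves.
- workorder.close_job(): hands the job in; it is judged then, once.
Trained networks look in the newest picture that a camera, given by its name, has taken for a name from the list of things; names that differ only in an ending like _2 or _b are one class to them, and where a whole thing is asked for, a point or a joint stands for the part that bears it (a point fixed in the world has none). Each returns a list of dicts, best first, with "p" (0 to 1); they miss things now and then, are a little off and sometimes report something else, mostly with a low value. They report only what shows in the picture. A call takes as long as a camera call. They do not tell look-alikes from the thing itself.
- recognise(label, camera): "rect" ([centre column, centre row, width, height] in pixels, round what is visible of it).
Readings, each from a call of its own:
- robot.current_time_s(): time.
- robot.current_joint_positions(): joint angles.
- robot.current_dq(): joint speeds.
- robot.current_joint_torque(): joint torques, N m.
- robot.current_tool_pos(): TCP position.
- robot.current_eef_rot(): TCP orientation.
- robot.current_contact_force(): force on the tool from outside, world axes, zero at the start.
- robot.current_torque(): the same for the moment, N m.
- robot.current_finger_gap(): opening from 0.0 (shut) to 1.0 (fully open).
- robot.current_gripper_force(): force on a finger pad.
Only numpy, scipy, OpenCV 4.12 (cv2) and the standard library are available. Lean on these libraries where they do the work, as an engineer would, in place of code of your own. Each camera call takes 0.05 s, during which the arm holds its last target. There are 200 camera calls.

## Working session

There is one attempt and no reset: what is moved stays moved. The work goes in short steps, each a Python script; the robot and the scene stay as the last script left them, time stands still between calls to the robot, and variables do not carry over. Pictures are saved under pics/ and viewed, at most 10 in all, crops included, and the job is handed in when it is done.

```bash
ls; mkdir -p pics
python3 - <<'E'
from station import robot, fingers, vision, workorder, recognise
import cv2, numpy as np
for c in ("scene","top"):
    im=vision.grab_frame(c); cv2.imwrite(f"pics/{c}0.png",im[:,:,::-1])
    cal=vision.calibration(c); print(c,{k:np.round(v,4).tolist() for k,v in cal.items()})
    for n in ("holder","pin","scraper","cell_pack","pack_shell","multimeter","tape_roll","screwdriver","screw_jar","brush"):
        print(n,[(round(d["p"],2),np.round(d["rect"]).astype(int).tolist()) for d in recognise(n,c)])
print({k:np.round(v,4).tolist() for k,v in vision.calibration("wrist").items()})
print(robot.current_time_s(), robot.current_eef_rot())
E
```

```text
pics
scene {'mtx': [[440.0549, 0.0, 317.3938], [0.0, 440.0549, 236.4086], [0.0, 0.0, 1.0]], 'extrinsics': [[-0.4234, 0.9057, 0.023, 0.2144], [-0.4791, -0.2454, 0.8428, 0.1968], [0.7689, 0.3458, 0.5378, -1.7088], [0.0, 0.0, 0.0, 1.0]]}
holder [(0.97, [259, 250, 84, 47])]
pin [(0.63, [446, 246, 16, 24]), (0.62, [303, 255, 14, 12]), (0.58, [373, 239, 25, 22]), (0.55, [269, 197, 28, 13])]
scraper []
cell_pack [(0.88, [242, 210, 39, 17])]
pack_shell [(0.62, [186, 235, 47, 35])]
multimeter [(0.85, [212, 190, 41, 30])]
tape_roll [(0.85, [289, 224, 24, 16]), (0.46, [302, 254, 19, 10])]
screwdriver [(0.93, [400, 310, 41, 20])]
screw_jar [(0.59, [348, 332, 27, 38])]
brush [(0.74, [492, 284, 19, 43]), (0.25, [185, 235, 46, 38])]
top {'mtx': [[459.8227, 0.0, 321.2185], [0.0, 459.8227, 243.2248], [0.0, 0.0, 1.0]], 'extrinsics': [[-0.0282, -0.9994, -0.018, 0.0216], [0.98, -0.0312, 0.1966, -0.5462], [-0.197, -0.0121, 0.9803, -1.1526], [0.0, 0.0, 0.0, 1.0]]}
holder [(0.72, [374, 222, 86, 68]), (0.59, [386, 295, 32, 32])]
pin [(0.87, [196, 346, 12, 58]), (0.81, [340, 227, 46, 13]), (0.77, [449, 352, 24, 48]), (0.66, [278, 309, 40, 38]), (0.65, [214, 207, 39, 9])]
scraper [(0.74, [217, 268, 24, 63])]
cell_pack [(0.58, [451, 299, 43, 27])]
pack_shell [(0.85, [465, 211, 42, 56])]
multimeter [(0.83, [519, 322, 49, 73])]
tape_roll [(0.78, [385, 295, 32, 34]), (0.54, [372, 223, 85, 72]), (0.46, [246, 158, 24, 26])]
screwdriver [(0.92, [213, 208, 37, 12]), (0.21, [217, 268, 28, 63])]
screw_jar [(0.63, [245, 160, 20, 28])]
brush [(0.89, [142, 293, 30, 70]), (0.66, [370, 220, 84, 73])]
{'mtx': [[352.0172, 0.0, 322.5531], [0.0, 352.0172, 239.5553], [0.0, 0.0, 1.0]], 'T_tool_cam': [[-0.0002, 0.9595, 0.2816, 0.0709], [1.0, 0.0003, -0.0003, -0.0004], [-0.0004, 0.2816, -0.9595, -0.1257], [0.0, 0.0, 0.0, 1.0]]}
1.1 [1.79999721e+02 6.09474267e-04 1.45475650e+01]
```

Run:
```python
import cv2
t=cv2.imread("pics/top0.png"); cv2.imwrite("pics/top0c.png",cv2.resize(t[130:400,110:510],(800,540),interpolation=cv2.INTER_CUBIC))
s=cv2.imread("pics/scene0.png"); cv2.imwrite("pics/scene0c.png",cv2.resize(s[160:370,200:480],(800,600),interpolation=cv2.INTER_CUBIC))
```

```text
(no output)
```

View pics/top0c.png

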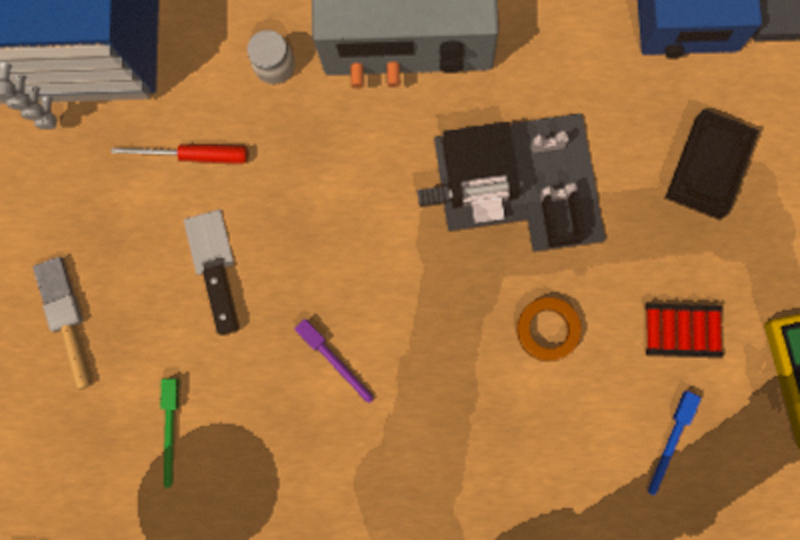

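View pics/scene0c.png

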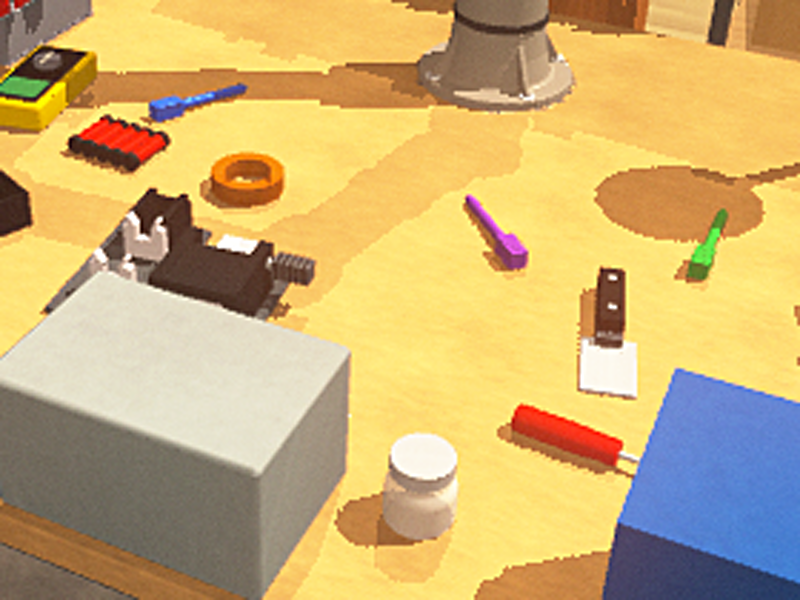

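Candidates for the pin (top image px): grey/dark ribbed head at (326,228), sticking out of the holder's left side; green (196,346), purple (278,309) and blue (449,352) look-alikes. I choose the grey one in the bore. For the scraper I take (217,268), a flat steel blade with a black handle. The object at (142,293) has a wooden handle, so it is the brush.

```bash
cat > h.py <<'E'
from station import robot, fingers, vision, workorder, recognise
import cv2, numpy as np
from scipy.spatial.transform import Rotation as R
from scipy.optimize import least_squares
F=np.diag([1.,-1,-1])
def tool_T():
    T=np.eye(4); T[:3,:3]=R.from_euler('xyz',robot.current_eef_rot(),degrees=True).as_matrix(); T[:3,3]=robot.current_tool_pos(); return T
def cam(name,T=None):
    c=vision.calibration(name)
    E=c["extrinsics"] if name!="wrist" else np.linalg.inv(T@c["T_tool_cam"])
    return np.array(c["mtx"]),np.array(E)
def proj(C,P):
    K,E=C; P=np.atleast_2d(P); q=(P@E[:3,:3].T+E[:3,3])@F@K.T; return q[:,:2]/q[:,2:]
def plane(C,uv,z):
    K,E=C; uv=np.atleast_2d(uv); d=np.c_[uv,np.ones(len(uv))]@np.linalg.inv(K).T@F@E[:3,:3]
    o=-E[:3,:3].T@E[:3,3]; return o+d*((z-o[2])/d[:,2])[:,None]
def grab(fn):
    T=tool_T(); im=vision.grab_frame("wrist")[:,:,::-1].copy(); cv2.imwrite(f"pics/{fn}.png",im); np.save(f"pics/{fn}.npy",T); return im,cam("wrist",T)
def load(fn): return cv2.imread(f"pics/{fn}.png"),cam("wrist",np.load(f"pics/{fn}.npy"))
def H(p,pose):  # holder(m)->world
    x,y,a=pose; p=np.atleast_2d(p).astype(float); c,s=np.cos(a),np.sin(a)
    return np.c_[x+c*p[:,0]-s*p[:,1], y+s*p[:,0]+c*p[:,1], p[:,2]]
E
python3 - <<'E'
from h import *
C=cam("top")
g=lambda u,v:(110+u/2,130+v/2)
for n,p,z in [("roof",[(445,130),(513,122)],.061),("base",[(583,113),(606,239),(534,251),(435,137),(450,230)],.008),("head",[(432,196)],.0445),("scr tip",[(205,213)],.002),("scr L/R",[(185,218),(226,211)],.002),("scr neck",[(212,267)],.002),("handle end",[(228,332)],.028),("tape",[(550,328)],.012),("purple",[(310,335),(370,400)],.01),("sd",[(213,153),(115,150)],.01),("shell",[(714,163)],.02),("jar",[(270,45)],.065)]:
    print(n,np.round(plane(C,[g(*q) for q in p],z),3).tolist())
E
```

```text
roof [[0.675, -0.029, 0.061], [0.683, -0.12, 0.061]]
base [[0.71, -0.223, 0.008], [0.531, -0.242, 0.008], [0.517, -0.144, 0.008], [0.682, -0.015, 0.008], [0.55, -0.032, 0.008]]
head [[0.59, -0.009, 0.044]]
scr tip [[0.586, 0.305, 0.002]]
scr L/R [[0.579, 0.333, 0.002], [0.587, 0.276, 0.002]]
scr neck [[0.51, 0.294, 0.002]]
handle end [[0.418, 0.265, 0.028]]
tape [[0.412, -0.16, 0.012]]
purple [[0.413, 0.16, 0.01], [0.325, 0.081, 0.01]]
sd [[0.669, 0.294, 0.01], [0.678, 0.431, 0.01]]
shell [[0.629, -0.394, 0.02]]
jar [[0.802, 0.205, 0.065]]
```

Run:
```python
from h import *
print(robot.tip_reach, robot.current_finger_gap())
for y in (7,97,-83,187): print(y, robot.inverse_kinematics([.60,-.01,.15],[180,0,y]))
for y in (97,-83): print(y, robot.inverse_kinematics([.63,-.17,.1],[180,0,y]), robot.inverse_kinematics([.5,.29,.05],[180,0,y+7]))
t=robot.current_time_s()
robot.move_to([.63,-.115,.24],[180,0,7]); print(robot.current_time_s()-t)
im,C=grab("w1")
robot.line_to([.58,-.03,.26],velocity=.25); grab("w2"); print(robot.current_time_s()-t)
for n in ("holder","pin"): print(n,recognise(n,"wrist"))
```

```text
0.017 1.0001724352491184
7 [ 21.43813039  31.34838391 -32.95754549  85.7410848   17.7514071
  68.16763947 -97.32482447]
97 [ 28.68405544  34.73554482 -45.21414801  85.44552584  25.41580377
  70.43536899 -12.98040662]
-83 [ -39.9082653    41.10052616   64.4199214    88.31750948  -37.90394478
   74.83545807 -143.82162262]
187 [ 27.79882001  34.22423637 -43.63224963  85.48063516  24.37987388
  70.08277147  77.77439634]
97 [ 35.74673135  41.11405448 -36.92556439  79.32792294  25.24741743
  67.84884504   3.14607293] [ -2.51983502  38.87672999 -43.05616317  95.02307965  30.23013384
  58.33082954 -41.56228434]
-83 [  15.38674188   35.9652814    -2.82494433   80.3098185     1.8491008
   63.76984427 -160.71782119] [  7.34572625  47.84303215 -61.91607241  94.66792826  45.5969817
  66.26894323 127.49248801]
2.3
2.9499999999999997
holder [{'rect': [421.6, 189.8, 210.8, 180.7], 'p': 0.86}]
pin [{'rect': [8.2, 377.0, 16.1, 71.0], 'p': 0.97}, {'rect': [345.9, 198.7, 128.4, 25.6], 'p': 0.91}, {'rect': [171.4, 346.0, 84.5, 83.6], 'p': 0.8}, {'rect': [421.9, 190.7, 204.4, 184.9], 'p': 0.7}, {'rect': [523.4, 444.9, 24.7, 20.7], 'p': 0.68}]
```

View pics/w1.png

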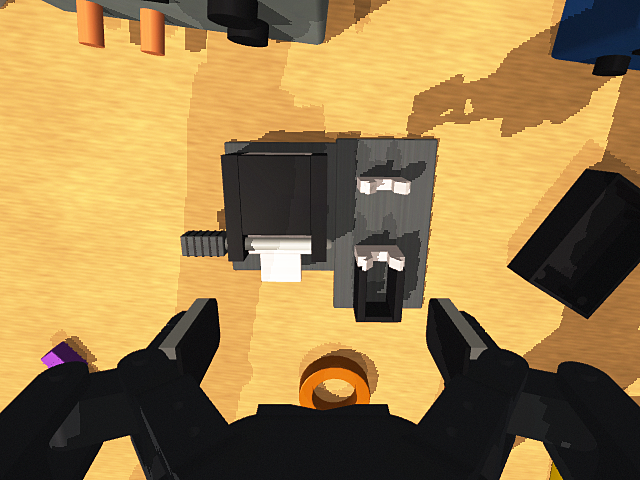

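View pics/w2.png

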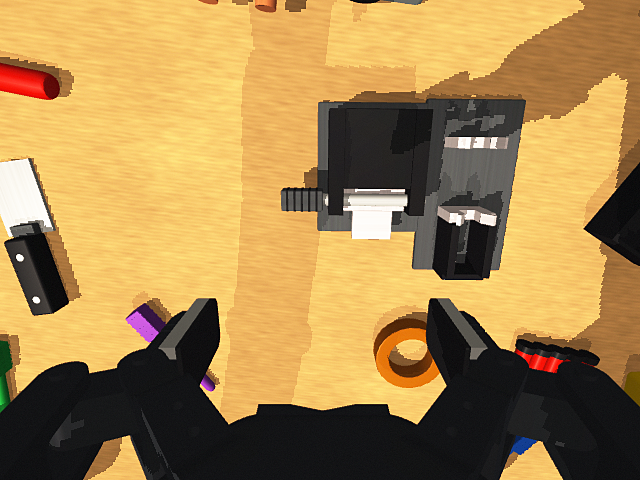

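w1 shows the holder at (330,220). The grey ribbed pin head is at (203,243), left of the ear, with the shank across the mouth at (280,243). The cradle notches are at (384,184) and (380,257), and the bay at (378,295). In w2 the head is at (302,200) and the scraper at (30,240).

```bash
cat > fit.py <<'E'
from h import *
B={(50,56):0,(-85,56):0,(-130,-154):0,(54,-154):0,(54,-54):0,(-130,-54):0}
obs=[("w1",[(( -130,-54,8),(333,307)),((-130,-154,8),(424,307)),((54,-154,8),(438,138)),((54,-54,8),(336,138)),((40,45,61),(222,155)),((40,-45,61),(327,152)),((-121,-80,54),(355,322)),((-121,-116,54),(401,322))]),
     ("w2",[((50,56,8),(319,102)),((-85,56,8),(318,230)),((-130,-54,8),(413,268)),((-130,-154,8),(501,270)),((54,-154,8),(525,99)),((54,-54,8),(427,99)),((40,45,61),(329,109)),((40,-45,61),(433,107))])]
data=[(C,np.array([o[0] for o in l])/1e3,np.array([o[1] for o in l],float)) for n,l in obs for C in [load(n)[1]]]
def res(p,keep=False):
    r=[]
    for C,P,uv in data:
        Q=H(P,p[:3]); Q[:,2]+=p[3]; r.append(proj(C,Q)-uv)
    return r if keep else np.concatenate(r).ravel()
s=least_squares(res,[.641,-.077,.12,0],loss="soft_l1",f_scale=2)
if __name__=="__main__":
    print(s.x,np.degrees(s.x[2])); 
    for r in res(s.x,True): print(np.round(r,1).tolist())
    np.save("holder.npy",s.x[:3])
    # overlay
    out=[]
    for n in ("w1","w2"):
        im,C=load(n)
        for pts in ([(-55,45,61),(40,45,61),(40,-45,61),(-55,-45,61)],[(-85,56,8),(50,56,8),(50,-56,8),(-85,-56,8)],[(-130,-54,8),(54,-54,8),(54,-154,8),(-130,-154,8)],[(-85,20,38),(-55,20,38),(-55,-20,38),(-85,-20,38)],[(-43,85,43),(-43,-55,43)],[(-132,-98,36),(24,-98,36)]):
            cv2.polylines(im,[np.round(proj(C,H(np.array(pts)/1e3,s.x[:3]))*16).astype(int)],len(pts)>2,(0,255,0),1,cv2.LINE_AA,4)
        u,v=proj(C,H([(-.03,-.04,.03)],s.x[:3]))[0].astype(int)
        out.append(cv2.resize(im[v-110:v+110,u-145:u+145],(400,304) if 0 else (580,440))[:, :])
    cv2.imwrite("pics/ov.png",cv2.resize(np.hstack(out),(800,304)))
E
python3 fit.py
```

```text
[ 0.64020728 -0.074627    0.11818399 -0.00164542] 6.771443681415725
[[1.1, 0.5], [-1.3, 0.5], [-0.0, -0.2], [0.0, -0.3], [-0.7, 0.0], [0.6, 3.1], [6.8, -1.1], [-3.0, -1.1]]
[[-1.1, -0.4], [-0.2, 1.0], [0.2, 1.0], [-1.3, -0.7], [1.3, -0.7], [0.1, -1.1], [0.8, -0.9], [-0.2, 1.6]]
```

View pics/ov.png

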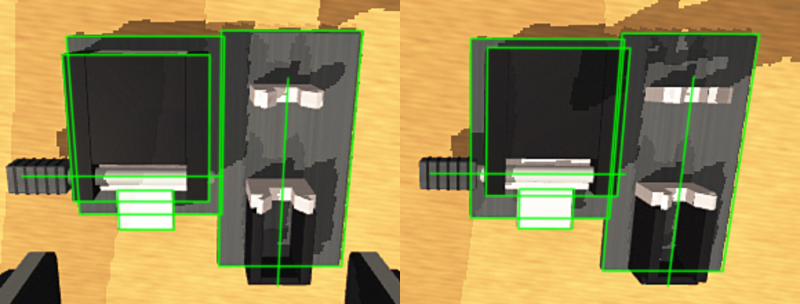

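The overlay fits to about 1 mm, and the grey ribbed head at its left is the pin. Next: triangulate the head, grasp it and draw it out.

```bash
cat >> h.py <<'E'
def tri(obs): # [(C,uv)]
    s=least_squares(lambda P:np.concatenate([(proj(C,P)[0]-uv) for C,uv in obs]),[.6,0,.04]); return s.x,np.abs(s.fun).max()
E
python3 - <<'E'
from h import *
p=np.load("holder.npy"); yaw=np.degrees(p[2])
C1,C2=load("w1")[1],load("w2")[1]
print(tri([(C1,(203,243)),(C2,(302,200))]), H([(-.043,.067,.043)],p))
for C,uv in ((C1,(203,243)),(C2,(302,200))): print(plane(C,uv,.045))
t0=robot.current_time_s()
o=[180,0,yaw+90]
g=H([(-.043,.068,.053)],p)[0]
fingers.gripper_to(.6,60)
robot.move_to(g+[0,0,.07],o)
print("t",robot.current_time_s()-t0)
im,C=grab("w3"); 
print([(round(d["p"],2),np.round(d["rect"]).tolist()) for d in recognise("pin","wrist")])
print("expected head px",proj(C,H([(-.043,.05,.043),(-.043,.09,.043)],p)))
E
```

```text
(array([ 0.59021365, -0.00884378,  0.04903491]), np.float64(0.888075196643058)) [[ 0.58960733 -0.01316445  0.043     ]]
[[ 0.58963236 -0.0071847   0.045     ]]
[[ 0.58867494 -0.0091808   0.045     ]]
t 1.6499999999999995
[(0.63, [326.0, 309.0, 36.0, 184.0])]
expected head px [[323.0044639  283.56425163]
 [322.93772036 222.13396828]]
```

View pics/w3.png

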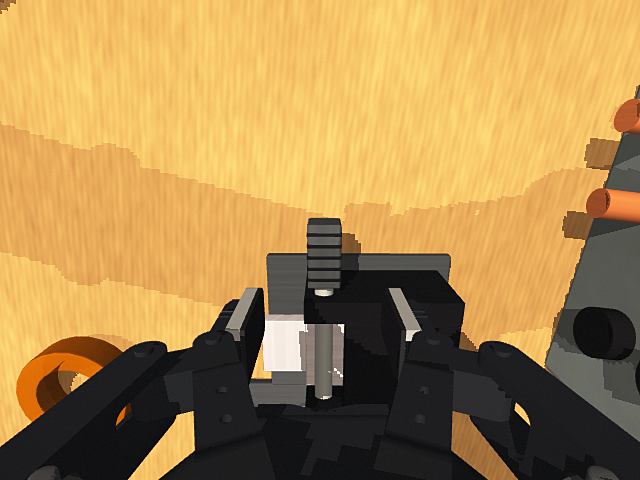

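w3: the head is at (324,252), centred between the jaws, within 2 px of the prediction. Now grip and draw.

Run:
```python
from h import *
p=np.load("holder.npy"); o=[180,0,np.degrees(p[2])+90]
g=H([(-.042,.070,.053)],p)[0]
print(robot.line_to(g,o,velocity=.1,f_stop=15), robot.current_contact_force())
fingers.gripper_to(0,60); print("gap",robot.current_finger_gap(),robot.current_gripper_force(),robot.current_contact_force())
d=H([(-.042,.070+.122,.053)],p)[0]
st=robot.line_to(d,velocity=.12,f_stop=25); print("stop",st,(robot.current_tool_pos()-g),robot.current_contact_force(),robot.current_finger_gap())
grab("w4"); print(robot.current_time_s())
```

```text
False [0.53482999 0.44883661 0.3060433 ]
gap 0.21820021692591035 60.89058995246887 [-0.15049498 -0.17814455  2.48717493]
stop False [-0.01419543  0.11965266 -0.00036505] [-0.2495904   0.0561985  -1.83391389] 0.22243728740662738
8.35
```

Run:
```python
from h import *
p=np.load("holder.npy")
q=robot.current_tool_pos(); print(q)
robot.line_to([.55,.155,.045],velocity=.15)
st=robot.line_to([.55,.155,.0195],velocity=.04,f_stop=6); print(st,robot.current_tool_pos(),robot.current_contact_force())
fingers.gripper_to(.6); robot.pause(.1)
robot.line_to([.55,.155,.15],velocity=.2); robot.pause(.1)
im,C=grab("w5"); print(robot.current_time_s())
r=[(round(d["p"],2),np.round(d["rect"]).tolist()) for d in recognise("pin","wrist")]; print(r)
print(proj(C,[(.55,.155,.01),(.55,.135,.01),(.55,.035,.006)]))
```

```text
[0.57615795 0.10946044 0.05271025]
True [0.54954992 0.15433132 0.02026912] [-0.15782611 -0.14843922  3.34345123]
10.9
[(0.86, [326.0, 284.0, 32.0, 160.0]), (0.68, [112.0, 232.0, 133.0, 113.0])]
[[326.36317571 231.43727779]
 [323.33176341 255.6481935 ]
 [310.0378292  360.52692205]]
```

View pics/w5.png

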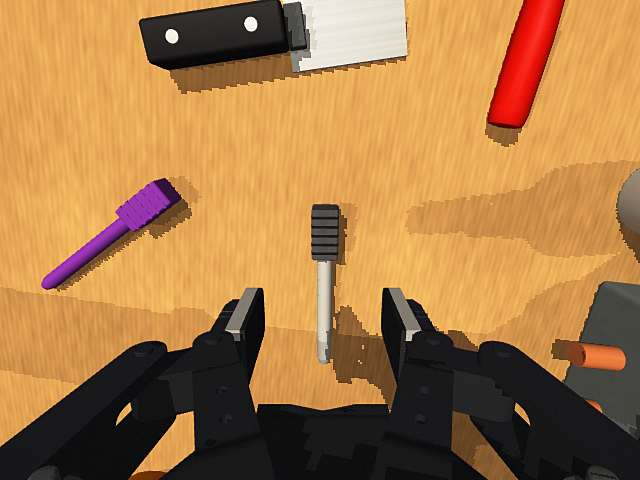

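w5: the pin lies on the bench, with its head at (325,232), the head/shank joint at (324,261) and its tip at (323,362). The scraper is at (280,35). Next: regrasp by the shank.

Run:
```python
from h import *
p=np.load("holder.npy"); im,C=load("w5")
j=plane(C,(324.6,261),.014)[0]; t=plane(C,(323.6,362),.009)[0]; a=t-j; L=np.hypot(*a[:2]); ya=np.degrees(np.arctan2(a[1],a[0]))
print(j,t,L,ya)
o=[180,0,ya+180]  # tool y perpendicular to the shank, keeps yaw near 97
u=a[:2]/L; g=t[:2]-u*.056; print(g,o)
robot.move_to([*g,.11],o); im,C=grab("w6")
print("exp px junction/tip",proj(C,[[*(t[:2]-u*.1),.009],[*t[:2],.006]]))
print([(round(d["p"],2),np.round(d["rect"]).tolist()) for d in recognise("pin","wrist")])
# second view: shank centreline by steel mask
b=im[:, :, :].astype(int); m=((b.max(2)-b.min(2))<25)&(b.max(2)>110); m[:, :270]=0; m[:,378:]=0
ys,xs=np.nonzero(m); 
for r in range(200,420,20):
    x=xs[ys==r]; print(r,len(x),x.mean() if len(x) else None,end="; ")
```

```text
[0.55136557 0.13209443 0.014     ] [0.56182434 0.03710015 0.009     ] 0.09556829553500573 -83.71709856368327
[0.55569583 0.09276379] [180, 0, np.float64(96.28290143631673)]
exp px junction/tip [[325.67868413 177.60563381]
 [325.88693453 317.04883614]]
[(0.74, [73.0, 148.0, 140.0, 141.0]), (0.72, [328.0, 218.0, 36.0, 208.0])]
200 12 325.4166666666667; 220 12 325.5833333333333; 240 13 325.53846153846155; 260 10 325.7; 280 9 326.22222222222223; 300 6 326.3333333333333; 320 0 None; 340 0 None; 360 0 None; 380 0 None; 400 0 None;
```

Run:
```python
from h import *
p=np.load("holder.npy"); yaw=np.degrees(p[2])
print("tip tri",tri([(load("w5")[1],(323.6,361)),(load("w6")[1],(326,320))]))
q=robot.current_tool_pos(); o=robot.current_eef_rot(); u=R.from_euler('xyz',o,degrees=True).as_matrix()[:,0]
g=q-u*.002  # a little toward the tip
print(robot.line_to([g[0],g[1],.0185],velocity=.08,f_stop=12),robot.current_tool_pos())
fingers.gripper_to(0,90); print("gap",robot.current_finger_gap(),robot.current_gripper_force())
robot.line_to([g[0],g[1],.14],velocity=.2)
print("t",robot.current_time_s(),robot.current_finger_gap())
c=H([(-.028,-.098,.125)],p)[0]
robot.line_to(c,[180,0,yaw+180],velocity=.15); robot.pause(.15)
im,C=grab("w7"); print("t",robot.current_time_s(),robot.current_finger_gap(),robot.current_contact_force(),robot.current_tool_pos()-c)
print("notch tops y-98 at x 12,-60:",proj(C,H([(.012,-.098,.057),(-.06,-.098,.057),(-.092,-.098,.054)],p)),"pin exp",proj(C,H([(-.072,-.098,.115),(-.112,-.098,.115)],p)))
```

```text
tip tri (array([ 0.56265766,  0.03021034, -0.00213484]), np.float64(0.07141546531022414))
False [0.55633131 0.09201714 0.01913215]
gap 0.09092361525442086 88.23808908462524
t 13.9583 0.09156314323556207
t 16.15 0.09583437458964711 [-0.02327106 -0.38844657 -1.16766985] [2.32364222e-05 4.76026025e-04 1.81257361e-04]
notch tops y-98 at x 12,-60: [[321.340092   325.45660394]
 [321.2925082  211.03971413]
 [321.28968398 152.03959509]] pin exp [[320.71219634 211.1267269 ]
 [320.61546803 102.25364722]]
```

View pics/w7.png

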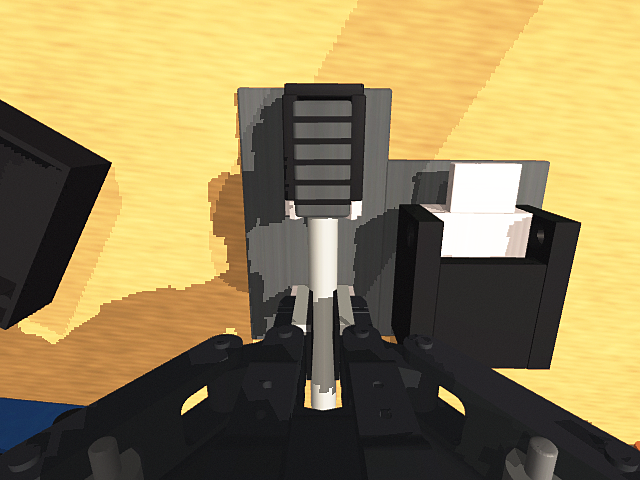

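w7: the pin is held level, with the head at (324,157) over the bay (cheeks at 284–366) and the shank at column 323.5. The saddle's white flanks are at 293 and 355. Lowering with a +1 mm y correction.

Run:
```python
from h import *
p=np.load("holder.npy")
c=lambda z:H([(-.030,-.097,z)],p)[0]
robot.line_to(c(.085),velocity=.12)
st=robot.line_to(c(.0475),velocity=.05,f_stop=12); print(st,robot.current_tool_pos()-c(.0475),robot.current_contact_force())
fingers.gripper_to(.4); print(robot.current_finger_gap()); robot.pause(.1)
robot.line_to(c(.16),velocity=.2); robot.pause(.1)
im,C=grab("w8"); print("t",robot.current_time_s())
print("exp tip,junction",proj(C,H([(.028,-.098,.036),(-.072,-.098,.036)],p)),[(round(d["p"],2),np.round(d["rect"]).tolist()) for d in recognise("pin","wrist")])
```

```text
False [-2.57619995e-04 -4.70625132e-05  5.01802380e-04] [-3.46678624  0.7138941   3.61681695]
0.39811945446097846
t 18.8667
exp tip,junction [[321.30679175 312.69949105]
 [321.13639559 183.83832863]] [(0.63, [326.0, 218.0, 33.0, 196.0])]
```

View pics/w8.png

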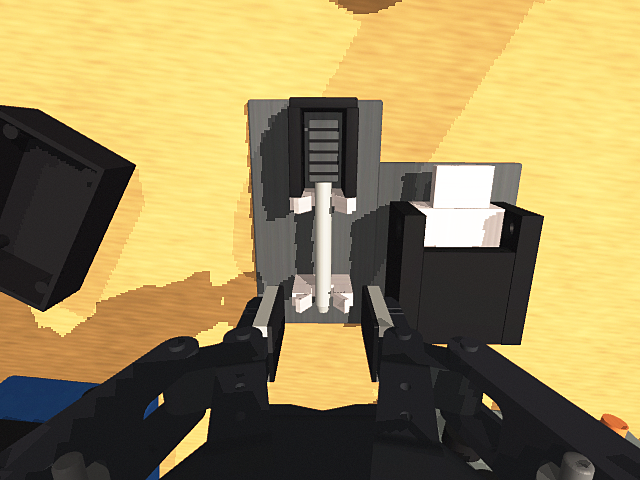

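w8: the pin is parked, shank in both notches, head in the bay (junction at (322,183), tip at (322,312), both as predicted). Now the scraper.

Run:
```python
from h import *
p=np.load("holder.npy"); im8,C8=load("w8")
print("slot exp px: ledge front L/R, ear tops front",proj(C8,H([(-.085,-.02,.038),(-.085,.02,.038),(-.055,-.045,.061),(-.055,.045,.061),(.04,-.045,.061),(.04,.045,.061)],p)).round(1).tolist())
robot.move_to([.485,.285,.20],[180,0,193]); robot.pause(.1); print("t",robot.current_time_s())
def feat(im,C):
    b=im.astype(int); roi=np.zeros(im.shape[:2],np.uint8)
    quad=proj(C,[(.37,.20,0),(.64,.26,0),(.63,.38,0),(.37,.34,0)]); cv2.fillConvexPoly(roi,quad.astype(np.int32),1); roi[300:, :230]=0; roi[300:,420:]=0; roi[400:]=0
    bl=(((b.max(2)-b.min(2))<30)&(b.max(2)>140)&(roi>0)).astype(np.uint8)
    n,l,s,c=cv2.connectedComponentsWithStats(bl); k=1+np.argmax(s[1:,4]); pts=np.argwhere(l==k)[:,::-1].astype(np.float32)
    hd=((b.max(2)<70)&(roi>0)).astype(np.uint8); n,l2,s2,c2=cv2.connectedComponentsWithStats(hd); k2=1+np.argmax(s2[1:,4])
    return cv2.boxPoints(cv2.minAreaRect(pts)),s[k],cv2.boxPoints(cv2.minAreaRect(np.argwhere(l2==k2)[:,::-1].astype(np.float32))),s2[k2]
im,C=grab("w9"); f=feat(im,C)
print("blade px",f[0].round(1).tolist(),f[1].tolist(),"handle px",f[2].round(1).tolist(),f[3].tolist())
print("blade",plane(C,f[0],.004).round(4).tolist()); print("handle",plane(C,f[2],.028).round(4).tolist())
print([(round(d["p"],2),np.round(d["rect"]).tolist()) for d in recognise("scraper","wrist")])
```

```text
slot exp px: ledge front L/R, ear tops front [[435.0, 165.1], [493.4, 165.1], [403.1, 215.1], [542.4, 215.1], [394.7, 344.3], [519.6, 344.2]]
t 20.7667
blade px [[299.0, 239.0], [352.0, 239.0], [352.0, 314.0], [299.0, 314.0]] [299, 239, 54, 76, 3415] handle px [[307.29998779296875, 141.3000030517578], [337.8999938964844, 140.60000610351562], [340.6000061035156, 252.3000030517578], [310.0, 253.0]] [308, 141, 32, 113, 3008]
blade [[0.512, 0.2665, 0.004], [0.5008, 0.3156, 0.004], [0.5777, 0.335, 0.004], [0.5896, 0.2826, 0.004]]
handle [[0.4222, 0.2563, 0.028], [0.4161, 0.2805, 0.028], [0.5087, 0.3052, 0.028], [0.5154, 0.2788, 0.028]]
[(0.64, [324.0, 226.0, 54.0, 173.0]), (0.34, [319.0, 387.0, 103.0, 40.0])]
```

View pics/w9.png

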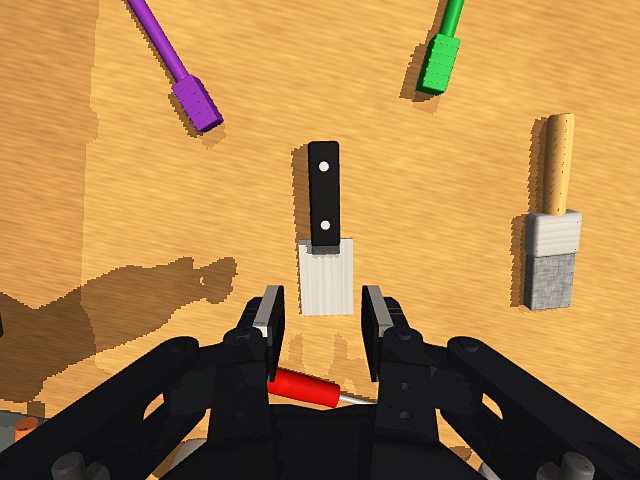

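w9: scraper handle at (324,195) with rivets at (324,167) and (325,225), blade tip edge at row 315, columns 302–353. The brush is at (550,210), clear of it. Grasping the handle at scraper x ≈ -35, with a second view on the way down.

Run:
```python
from h import *
robot.move_to([.4721,.2824,.13],[180,0,194.2]); robot.pause(.05)
im,C=grab("w10"); b=im.astype(int)
m=((b.min(2)>150)&(b.max(2)-b.min(2)<40)).astype(np.uint8); n,l,s,c=cv2.connectedComponentsWithStats(m)
pred=proj(C,plane(load("w9")[1],[(324,167),(325,225)],.028)); print("pred rivets",pred.round(1).tolist())
for k,uv in enumerate([(324,167),(325,225)]):
    i=1+np.argmin(np.hypot(*(c[1:]-pred[k]).T)); print(c[i],s[i,4],tri([(load("w9")[1],uv),(C,c[i])]))
q=robot.line_to([.4721,.2824,.0205],velocity=.12,f_stop=12); print(q,robot.current_tool_pos())
fingers.gripper_to(0,90); print("gap",robot.current_finger_gap(),robot.current_contact_force(),robot.current_tool_pos())
robot.line_to([.4721,.2824,.12],velocity=.2); print("t",robot.current_time_s(),robot.current_finger_gap(),robot.current_contact_force())
```

```text
pred rivets [[321.5, 195.3], [321.2, 266.4]]
[320.75892857 193.98214286] 112 (array([0.44019125, 0.27411379, 0.01696445]), np.float64(0.3743410563350267))
[321. 266.] 95 (array([0.48795301, 0.28613474, 0.02572228]), np.float64(0.0992259709762493))
False [0.47259481 0.28306855 0.02135825]
gap 0.2867417745840258 [-1.14705905 -0.11161477  5.33759001] [0.47282155 0.28311003 0.02185357]
t 23.3 0.2835217309440758 [-0.15958042 -0.69939194 -0.89545437]
```

Run:
```python
from h import *
p=np.load("holder.npy"); yaw=np.degrees(p[2])
S=lambda x,z=.0625,y=0.:H([(x,y,z)],p)[0]
robot.line_to(S(-.215,.11),[180,0,yaw+180],velocity=.2); robot.line_to(S(-.215),velocity=.1); robot.pause(.1)
print("t",robot.current_time_s(),robot.current_finger_gap(),robot.current_contact_force())
im=vision.grab_frame("top"); cv2.imwrite("pics/t1.png",im[:,:,::-1]); C=cam("top")
print("exp blade tip corners",proj(C,H([(-.1,-.026,.0425),(-.1,.026,.0425),(-.18,-.026,.0425),(-.18,.026,.0425)],p)).round(1).tolist())
b=im.astype(int); u,v=proj(C,S(-.14,.0425))[0].astype(int); sub=((b.max(2)-b.min(2)<35)&(b.max(2)>130))
for r in range(v-26,v+24,4):
    x=np.nonzero(sub[r,u-30:u+30])[0]+u-30; print(r,(x.min(),x.max(),len(x)) if len(x) else None,end="; ")
```

```text
t 26.1 0.28440492494345115 [ 0.45661586 -0.7193234  -1.5013623 ]
exp blade tip corners [[365.7, 243.7], [346.3, 246.6], [370.7, 273.4], [351.1, 276.3]]
233 (np.int64(346), np.int64(346), 1); 237 (np.int64(347), np.int64(347), 1); 241 None; 245 (np.int64(356), np.int64(366), 11); 249 (np.int64(348), np.int64(365), 18); 253 (np.int64(348), np.int64(351), 4); 257 None; 261 None; 265 None; 269 None; 273 None; 277 None; 281 None;
```

The top view confirms the held blade where predicted (row 249: columns 348–365, expected 347–367). Inserting.

Run:
```python
from h import *
p=np.load("holder.npy")
S=lambda x,z=.0625,y=0.:H([(x,y,z)],p)[0]
def hx():
    d=robot.current_tool_pos()-S(0,0); c,s=np.cos(p[2]),np.sin(p[2]); return np.round([c*d[0]+s*d[1],c*d[1]-s*d[0],d[2]],4)
for x,v in ((-.150,.12),(-.115,.06),(-.078,.04)):
    st=robot.line_to(S(x),velocity=v,f_stop=10); print(st,hx(),robot.current_contact_force().round(2),robot.current_finger_gap())
    if st: break
print("t",robot.current_time_s())
```

```text
False [-1.508e-01  1.000e-04  6.230e-02] [-0.77  0.74 -2.1 ] 0.2871695138797922
False [-0.1152  0.0002  0.0623] [ 0.06  0.38 -2.54] 0.2878629601856225
True [-0.0851  0.0001  0.061 ] [ 0.23  0.13 -1.08] 0.28521094933672186
t 28.3583
```

It met the back exactly where expected (TCP at holder x -85). Setting down and releasing.

Run:
```python
from h import *
p=np.load("holder.npy")
S=lambda x,z=.0625,y=0.:H([(x,y,z)],p)[0]
q=robot.current_tool_pos()
print(robot.line_to(q-[0,0,.003],velocity=.02,f_stop=4),robot.current_tool_pos()-q,robot.current_contact_force())
fingers.gripper_to(.55); robot.pause(.1)
robot.line_to([q[0],q[1],.20],velocity=.2); robot.line_to(S(-.10,.24,-.05),velocity=.2); robot.pause(.2)
im,C=grab("w11"); print("t",robot.current_time_s(),robot.current_contact_force())
print("exp handle top corners",proj(C,H([(-.14,-.013,.066),(-.14,.013,.066),(-.05,-.013,.066),(-.05,.013,.066)],p)).round(1).tolist())
b=im.astype(int); u0,v0=proj(C,S(-.14,.066))[0]; 
dark=b.max(2)<75
for r in range(int(v0)-12,int(v0)+70,6):
    x=np.nonzero(dark[r,int(u0)-30:int(u0)+30])[0]+int(u0)-30; print(r,(int(x.min()),int(x.max()),len(x)) if len(x) else None,end="; ")
print("\nexp pin head/junction/tip",proj(C,H([(-.112,-.098,.036),(-.072,-.098,.036),(.028,-.098,.036)],p)).round(1).tolist())
st=((b.max(2)-b.min(2)<40)&(b.max(2)>120)); u,v=proj(C,H([(-.024,-.098,.036)],p))[0]
for r in range(int(v)-45,int(v)+60,8):
    x=np.nonzero(st[r,int(u)-14:int(u)+14])[0]+int(u)-14; print(r,(int(x.min()),int(x.max()),len(x)) if len(x) else None,end="; ")
for n in ("scraper","pin"): print(n,[(round(d["p"],2),np.round(d["rect"]).tolist()) for d in recognise(n,"wrist")])
```

```text
True [ 1.33119360e-04  6.60147093e-05 -1.01924440e-03] [-2.3553137  -0.06813425  4.67124833]
t 30.6083 [ 0.51287484  1.06349805 -0.45695608]
exp handle top corners [[364.1, 179.8], [394.9, 179.9], [360.8, 279.4], [389.3, 279.4]]
167 None; 173 None; 179 (363, 390, 28); 185 (362, 394, 33); 191 (362, 393, 32); 197 (361, 393, 33); 203 (361, 393, 24); 209 (361, 392, 32); 215 (361, 392, 32); 221 (361, 392, 32); 227 (349, 408, 60); 233 (349, 391, 35); 239 (349, 390, 34); 245 (349, 390, 34); 
exp pin head/junction/tip [[269.8, 206.2], [271.3, 246.6], [274.8, 337.6]]
247 (268, 284, 14); 255 (259, 284, 22); 263 (259, 286, 22); 271 (268, 279, 12); 279 (269, 279, 11); 287 (269, 279, 11); 295 (259, 280, 13); 303 (270, 280, 11); 311 (270, 286, 17); 319 (270, 286, 17); 327 (270, 286, 15); 335 (272, 286, 11); 343 None; 351 None; scraper [(0.94, [371.0, 234.0, 53.0, 110.0])]
pin [(0.68, [273.0, 270.0, 24.0, 139.0])]
```

Handle end at row 179 (179.8 expected for fully seated), and the pin's joint and tip rows are as predicted. Handing in.

```bash
python3 -c "
from station import workorder
print(workorder.close_job())"
```

```text
the job is handed in; nothing more can be done
None
```

The job is handed in at about 31 s: the pin is parked in both notches with its head in the bay, and the scraper is in the slot against the back, released. I checked both in the last wrist picture by pixel positions, and saw no verdict from the judge.

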